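Put the full tins away in the bedside drawer

ROBOT

A 6-joint arm with a two-finger parallel gripper is mounted at the origin on the work surface. World frame = base frame: x ahead of the robot, y to its left, z up, the work surface at z = 0. Lengths are in mm, angles in rad, forces in N, time in s.
With the tool pointing down it reaches from about 300 to 775 mm from the base axis. Payload 14.6 kg.
Tool frame: the origin (TCP) lies midway between the tips of the shut fingers; the grasp point (between the pads) lies 19 mm behind it (grip_depth is the distance from the TCP to the grasp point, in mm); z points along the fingers, y is the direction in which the jaws open and shut (so a half turn about z gives the same grasp; the last joint's range is limited). The gripper opens to 94 mm and grips with 3 to 60 N. Pads are 16 mm wide; open, the fingers measure 119 mm over their backs; the gripper's body (75 mm by 177 mm) begins 78 mm behind the grasp point.
Start: joints at [1.088, 0.3, 1.521, -0, 1.321, -0.067], TCP at [222.153, 503.127, 205.446] pointing down, gripper open.
Joint ranges: [-3.03, 3.03], [-0.79, 2.21], [0.23, 2.52], [-1.04, 4.18], [0, 3.07], [-2.55, 2.55]. Speed limits (rad/s): [2.22, 2.22, 2.57, 3.14, 3.14, 3.14].

INTERFACE

Orientations are given as [roll, pitch, yaw] about the fixed x, y, z axes, in that order (R = Rz(yaw) Ry(pitch) Rx(roll)).
In Python, from cell import read_state, camera, camera_info, sign_off, grip_depth gives the robot as it stands.
- The arm moves only by the tool drive_tool, never from a script. Its argument "motion" is one flat list of numbers, 4 for each row, row after row: the shift along the tool's x, y, z in mm, then the turn about the tool's z in rad. A call has 1 to 8 rows; each row shifts and turns the pose as measured when the row begins, along the tool's axes as they then stand; what a row does not reach is not made up. A row lasts 1/12 s, in which the tool goes at most 41.7 mm and 7.16 degrees, less where a joint would pass 70% of its speed; a pose out of reach is approached as far as the arm can. A call is refused whole if a number of a shift passes 41.7 or a number of a turn 0.125, either way. A call with a gripper value outside its range is refused whole. "jaw" is the closure, from 0 (fully open) to 1 (shut), set as the call begins (left out, the last holds). The fingers move at their own pace and stop on an object; "grip_force" is the grip in N (left out, the last holds). Time passes only in rows, so rows that do not move let the fingers close. It gives the time, the measured TCP pose, the force and the opening at its end, in the units of the state.
- read_state(): the state, without advancing time (a new reading comes with each control period).
- camera(name): name is "scene" or "top" or "wrist"; returns the picture (384x512x3 uint8, red, green, blue); there is no depth.
- camera_info(name): a dict with "fovy" (degrees; the focal length in pixels is half the picture's height over the tangent of half this angle, whatever the lens; pixels are square), "cx", "cy" (the principal point, pixels), "camera_from_world" (4x4, takes a point from world to camera coordinates). Camera axes: x right, y up, looking along -z (the intrinsics and any distortion apply to the point x, -y, -z); pixel columns grow to the right and rows downward; lengths in mm; the calibration is good to about 2 mm. A picture is of the moment at which its call begins: read the wrist's pose just before it. camera_info takes no time and is no camera call; for the wrist camera it gives the pose at the moment of the call.
- sign_off(): hands the job in, once; it reports no verdict.
The state is a dict: "clock": time; "joints": joint angles; "qd": joint speeds; "effort": joint torques, N m; "eef_pos": TCP position; "eef_rot": TCP orientation; "wrist_force": force on the tool from outside, world axes, zero at the start; "moment": the same for the moment, N m; "finger_gap": finger opening in mm.
Only numpy, scipy, OpenCV 4.12 (cv2) and the standard library are available. Lean on these libraries where they do the work, as an engineer would, in place of code of your own. Each camera call takes 0.05 s, during which the arm holds its last target. There are 200 camera calls.

TASK

Two of the four look-alike tins of bath salts are full and two are empty: lift them to feel which are which. Stand the two full ones upright in the open drawer of the little chest and push the drawer fully shut, and leave the two empties standing upright on the table for refilling. Set the tins down rather than dropping them, keep them upright, and leave the books, mug, bangle and clock alone.

Things in the scene. Friction and masses are not known exactly. Their poses are not given: they have to be found in the camera images.
- tin_a_mid (a point): one of four look-alike lidded brass tins, two full, two empty (names and places say nothing of which). Upright box 80 mm long (its x), 50 mm wide (its y), 70 mm tall (z); the lid stays on; the filling can rattle a little. Empty about 70 g, full about 360 g, give or take 15 %. This point is the tin's centre, 35 mm above its underside; tins start upright on the table
- tin_b_mid (a point): another such tin, same size and look as tin_a; point and axes likewise
- tin_c_mid (a point): another such tin, same size and look as tin_a; point and axes likewise
- tin_d_mid (a point): another such tin, same size and look as tin_a; point and axes likewise
- drawer (a joint): how far the chest's one drawer is open, m: 0 fully shut, at most 0.205; starts 0.16 to 0.20 open. The wooden chest round it, fixed to the table, is 280 mm deep, 280 mm wide and 120 mm tall; its top begins 15 mm behind the shut front board's face and is 87 mm above the drawer floor, so a standing tin passes under it. The drawer slides along the point drawer_bay's x axis, with about 1 N of friction and light damping, and stays where it is left
- drawer_bay (a point): point on the drawer's inner floor, 21 mm above the table, midway across; moves with the drawer. x along the drawer into the chest (shutting), y across to the left, z up. Tray inside: 76 mm before to 157 mm behind this point, 119 mm to each side, walls 39 mm high. Two tins fit here side by side, long sides along x, centred on this x and 55 mm either side in y
- drawer_front (a point): centre of the outer face of the drawer's wooden front board, 59 mm above the table; moves with it; axes as drawer_bay. Board 15 mm thick, 274 mm wide (y), from 13 to 105 mm above the table; a round brass knob, 28 mm in diameter, stands out 43 mm from this point. Pushing the board beside the knob towards +x shuts the drawer
- books: bystander: two stacked books, about 135 x 200 x 42 mm; origin under the centre
- mug: bystander: mug, 80 mm across, 85 mm tall, standing on the books; origin under its centre
- bangle: bystander: brass bangle lying flat, 68 mm across, 7 mm thick; origin under its centre
- clock: bystander: wooden clock, 45 x 100 x 90 mm; origin under its centre
Not all that is in view belongs to the job. What is shaped like the part that bears tin_d_mid but orange is not meant.

How it is judged (in metres and radians):
At the end, for the whole second after the job is handed in: The drawer is shut (within 10 mm). Each tin is at rest and upright (within 7 degrees), either on the drawer floor and as heavy as a full one (over 2 N), or on the table and as light as an empty one (0.3 to 1.6 N); its centre is 25 to 45 mm above that floor or table (value of joint drawer below 0.01 m and ((x of tin_a_mid in the frame of drawer_bay between -0.082 and 0.16 m and y of tin_a_mid in the frame of drawer_bay between -0.12 and 0.12 m and z of tin_a_mid in the frame of drawer_bay between 0.025 and 0.045 m and contact force between tin_a and chest above 2 N) or (height (world z) of tin_a_mid between 0.025 and 0.045 m and contact force between tin_a and table between 0.3 and 1.6 N)) and ((x of tin_b_mid in the frame of drawer_bay between -0.082 and 0.16 m and y of tin_b_mid in the frame of drawer_bay between -0.12 and 0.12 m and z of tin_b_mid in the frame of drawer_bay between 0.025 and 0.045 m and contact force between tin_b and chest above 2 N) or (height (world z) of tin_b_mid between 0.025 and 0.045 m and contact force between tin_b and table between 0.3 and 1.6 N)) and ((x of tin_c_mid in the frame of drawer_bay between -0.082 and 0.16 m and y of tin_c_mid in the frame of drawer_bay between -0.12 and 0.12 m and z of tin_c_mid in the frame of drawer_bay between 0.025 and 0.045 m and contact force between tin_c and chest above 2 N) or (height (world z) of tin_c_mid between 0.025 and 0.045 m and contact force between tin_c and table between 0.3 and 1.6 N)) and ((x of tin_d_mid in the frame of drawer_bay between -0.082 and 0.16 m and y of tin_d_mid in the frame of drawer_bay between -0.12 and 0.12 m and z of tin_d_mid in the frame of drawer_bay between 0.025 and 0.045 m and contact force between tin_d and chest above 2 N) or (height (world z) of tin_d_mid between 0.025 and 0.045 m and contact force between tin_d and table between 0.3 and 1.6 N)) and angle between each of tin_a_mid, tin_b_mid, tin_c_mid, tin_d_mid's own z axis and vertical below 0.12 rad and linear speed of each of tin_a, tin_b, tin_c, tin_d below 0.02 m/s); the robot touches nothing.
It fails at once if a tin is tipped by more than about 35 degrees (angle between any of tin_a_mid, tin_b_mid, tin_c_mid, tin_d_mid's own z axis and vertical above 0.6 rad).
It fails at once if a tin moves faster than 1.4 m/s (dropped from 10 cm or more, or thrown) (linear speed of any of tin_a, tin_b, tin_c, tin_d above 1.4 m/s).
It fails at once if the books, mug, bangle or clock are pushed by more than 25 mm, or the mug or clock is tipped over (distance of any of books, mug, bangle, clock from where it was at the start of the episode above 0.025 m or angle between any of mug, clock's own z axis and vertical above 0.4 rad).
It also fails if it takes over 72 s, if anything falls off the work surface, if the arm or the gripper's body presses on something with over 40 N, if the wrist force passes 120 N, or if a joint passes its speed limit or range.

## Working session

There is one attempt and no reset: what is moved stays moved. The work goes in short steps, Python scripts to look and compute and a tool call to move; the robot and the scene stay as the last step left them, time stands still between calls to the robot, and variables do not carry over. Pictures are saved under pics/ and viewed, on a budget of 10 in all, crops included, one or two more only if the job needs it, and the job is handed in when it is done.

Besides the shell and the picture viewer there is one more tool, called after "Request:" by a JSON object that holds its "method" and its "body", one argument or row to a line. drive_tool: Moves the arm, as the interface text tells. Its arguments: {"type":"object","properties":{"motion":{"type":"array","items":{"type":"number"}},"jaw":{"type":"number"},"grip_force":{"type":"number"}},"required":["motion"]}

```bash
mkdir -p pics; ls; python3 - <<'E'
from cell import *
import cv2
s=read_state(); print(s)
for n in("top","scene"):
    i=camera_info(n); print(n,i)
    cv2.imwrite(f"pics/{n}0.png",camera(n)[:,:,::-1])
print(grip_depth)
E
```

```text
pics
{'clock': 0.0, 'joints': array([ 1.08838551e+00,  3.00454870e-01,  1.52159365e+00, -6.69897476e-06,
        1.32074357e+00, -6.66009939e-02]), 'qd': array([-9.53704777e-04,  8.33251417e-04, -9.60244487e-05, -3.87433164e-04,
       -5.69143183e-06, -4.45920317e-04]), 'effort': array([ 9.89404543e-04, -5.31797469e+01, -3.52739453e+01,  7.08928448e-02,
        2.43160373e-02, -1.15025359e-04]), 'eef_pos': array([222.03655685, 502.8834481 , 204.88993214]), 'eef_rot': array([-3.14039545e+00, -7.33502021e-05,  2.72578445e+00]), 'wrist_force': array([-0.39478194, -0.08706865,  0.23088758]), 'moment': array([ 0.0207635 ,  0.01158655, -0.01373628]), 'finger_gap': 94.08497094779958}
top {'fovy': 42.475703578414034, 'cx': 254.40292606816945, 'cy': 193.5406220619536, 'camera_from_world': array([[ 1.52984565e-02, -9.99743517e-01,  1.66990171e-02,
        -1.45738743e+02],
       [ 9.97139130e-01,  1.64907601e-02,  7.37672744e-02,
        -6.13241471e+02],
       [-7.40237338e-02,  1.55227179e-02,  9.97135664e-01,
        -1.56156465e+03],
       [ 0.00000000e+00,  0.00000000e+00,  0.00000000e+00,
         1.00000000e+00]])}
scene {'fovy': 53.22200684870731, 'cx': 258.25930514045245, 'cy': 188.83517305373155, 'camera_from_world': array([[-1.45500080e-02,  9.99839558e-01, -1.04477705e-02,
         1.23185879e+02],
       [-6.35823367e-01, -1.18748438e-03,  7.71833684e-01,
         3.41700692e+02],
       [ 7.71697443e-01,  1.78731229e-02,  6.35738632e-01,
        -1.44616684e+03],
       [ 0.00000000e+00,  0.00000000e+00,  0.00000000e+00,
         1.00000000e+00]])}
18.8
```

```bash
python3 - <<'E'
import cv2
a=cv2.imread("pics/top0.png");cv2.imwrite("pics/top0b.png",cv2.resize(a,(800,600),interpolation=cv2.INTER_CUBIC))
E
```

```text
(no output)
```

View pics/top0b.png

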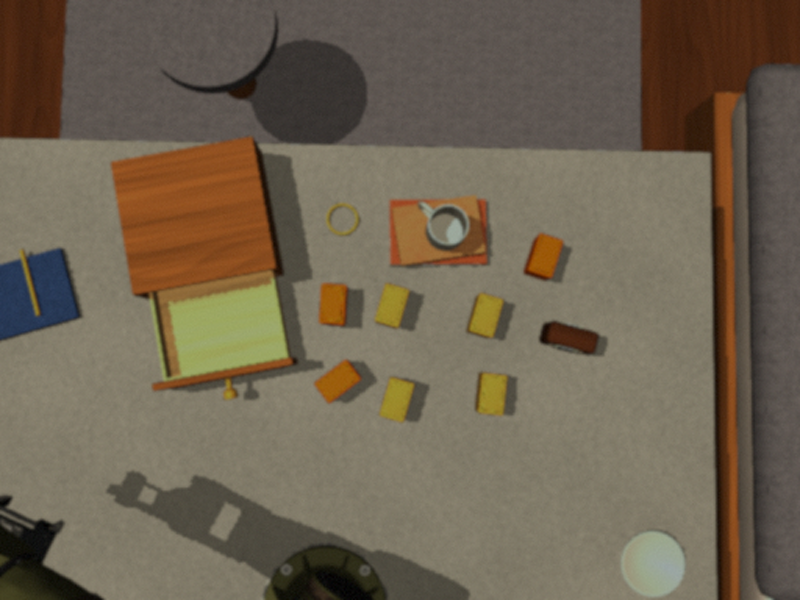

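View pics/scene0.png

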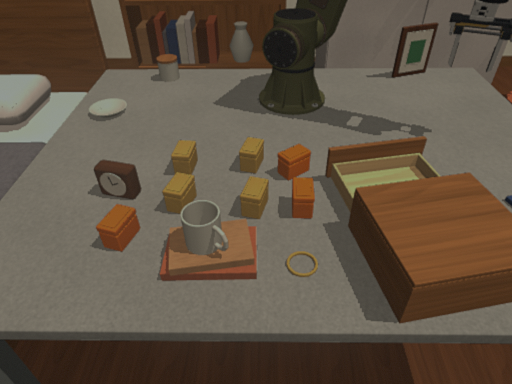

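```bash
cat > h.py <<'E'
import numpy as np,cv2
from cell import *
from scipy.optimize import minimize
def proj(n,P,info=None):
    i=info or camera_info(n); f=192/np.tan(np.radians(i["fovy"]/2))
    c=np.c_[P,np.ones(len(P))]@i["camera_from_world"].T
    return np.c_[i["cx"]+f*c[:,0]/-c[:,2], i["cy"]+f*c[:,1]/c[:,2]]
def unproj(n,uv,z,info=None):
    i=info or camera_info(n); f=192/np.tan(np.radians(i["fovy"]/2)); M=i["camera_from_world"]
    R=M[:3,:3];o=-R.T@M[:3,3]
    uv=np.atleast_2d(uv); d=np.c_[(uv[:,0]-i["cx"])/f,-(uv[:,1]-i["cy"])/f,-np.ones(len(uv))]@R
    return o+d*((z-o[2])/d[:,2])[:,None]
def box(x,y,a,z0=0,L=80,W=50,H=70):
    c,s=np.cos(a),np.sin(a)
    return np.array([[x+c*u-s*v,y+s*u+c*v,w] for u in(-L/2,L/2) for v in(-W/2,W/2) for w in(z0,z0+H)])
def ymask(im):
    h=cv2.cvtColor(im,cv2.COLOR_RGB2HSV)
    return cv2.inRange(h,(19,110,60),(32,255,255))
def fit(masks,infos,p0,z0=0):
    def cost(p):
        t=0
        for n in masks:
            hull=cv2.convexHull(proj(n,box(*p,z0=z0),infos[n]).astype(np.float32))
            K=8;can=np.zeros((384,512),np.uint8)
            cv2.fillConvexPoly(can,np.round(hull*256).astype(np.int32),255,cv2.LINE_AA,8)
            m=masks[n].astype(float)/255;c=can/255.
            x,y,w,h=cv2.boundingRect(hull); sl=np.s_[max(0,y-15):y+h+15,max(0,x-15):x+w+15]
            t+=np.abs(m[sl]-c[sl]).sum()
        return t
    best=min((minimize(cost,[p0[0],p0[1],a],method="Nelder-Mead",options=dict(initial_simplex=[[p0[0],p0[1],a],[p0[0]+12,p0[1],a],[p0[0],p0[1]+12,a],[p0[0],p0[1],a+.4]],maxiter=200)) for a in np.arange(0,np.pi,np.pi/6)),key=lambda r:r.fun)
    return best.x,best.fun
E
python3 - <<'E'
from h import *
ims={n:cv2.cvtColor(cv2.imread(f"pics/{n}0.png"),cv2.COLOR_BGR2RGB) for n in("top","scene")}
infos={n:camera_info(n) for n in ims}
M={n:ymask(ims[n]) for n in ims}
for n in M:
    k,l,st,c=cv2.connectedComponentsWithStats(M[n]); print(n,[(st[i].tolist(),c[i].round(1).tolist()) for i in range(1,k) if st[i,4]>40])
S=512/800
for q in[(393,306),(486,315),(397,399),(491,394)]:
    p=unproj("top",np.array(q)*S,70)[0]
    for ns in(["top"],["scene"],["top","scene"]):
        r,f=fit({n:M[n] for n in ns},infos,p[:2]); print(q,ns,r.round(2),round(f))
print("board",unproj("top",np.array([(152,387),(295,362)])*S,105).round())
print("chest",unproj("top",np.array([(112,162),(252,139),(276,270),(134,293)])*S,120).round())
print("knob",unproj("top",np.array([(230,393)])*S,59).round())
print("bystanders: orange(333,304),(338,381),(545,257) clock(570,337) bangle(342,219), books",unproj("top",np.array([(333,304),(338,381),(545,257),(570,337),(342,219),(438,232)])*S,50).round())
E
```

```text
top [([209, 130, 21, 21, 130], [218.8, 140.0]), ([13, 160, 12, 42, 112], [18.6, 180.3]), ([95, 177, 91, 67, 606], [134.0, 207.7]), ([240, 181, 22, 29, 447], [250.6, 195.1]), ([299, 187, 24, 29, 472], [310.4, 201.5]), ([304, 238, 21, 28, 484], [314.4, 251.8]), ([243, 241, 23, 29, 455], [253.8, 255.2]), ([143, 242, 7, 14, 65], [145.8, 249.6]), ([0, 375, 17, 9, 108], [6.1, 379.7])]
scene [([455, 23, 31, 4, 52], [470.0, 24.4]), ([239, 137, 25, 23, 337], [252.0, 146.7]), ([171, 140, 25, 25, 341], [183.6, 149.7]), ([163, 169, 33, 35, 533], [179.9, 184.4]), ([240, 176, 28, 25, 467], [254.5, 188.2]), ([287, 251, 31, 25, 220], [301.6, 263.4])]
(393, 306) ['top'] [ 6.0753e+02 -1.2361e+02 -2.7000e-01] 44
(393, 306) ['scene'] [ 6.0921e+02 -1.2429e+02 -5.0000e-02] 525
(393, 306) ['top', 'scene'] [ 608.38 -123.86    3.03] 613
(486, 315) ['top'] [ 5.9094e+02 -3.1376e+02 -2.8000e-01] 72
(486, 315) ['scene'] [ 5.9227e+02 -3.1032e+02  4.0000e-02] 649
(486, 315) ['top', 'scene'] [ 5.9237e+02 -3.1308e+02 -5.0000e-02] 764
(397, 399) ['top'] [ 4.2091e+02 -1.3645e+02 -2.7000e-01] 44
(397, 399) ['scene'] [ 3.7053e+02 -1.3445e+02  1.0000e-02] 415
(397, 399) ['top', 'scene'] [ 4.1956e+02 -1.3623e+02 -1.2000e-01] 670
(491, 394) ['top'] [ 434.43 -327.32    3.03] 69
(491, 394) ['scene'] [ 342.59 -347.4     3.38] 496
(491, 394) ['top', 'scene'] [ 4.3547e+02 -3.2775e+02  4.0000e-02] 818
board [[439. 335. 105.]
 [491.  62. 105.]]
chest [[873. 424. 120.]
 [924. 155. 120.]
 [667. 101. 120.]
 [618. 372. 120.]]
knob [[427. 194.  59.]]
bystanders: orange(333,304),(338,381),(545,257) clock(570,337) bangle(342,219), books [[ 608.   -6.   50.]
 [ 454.  -19.   50.]
 [ 711. -434.   50.]
 [ 549. -485.   50.]
 [ 782.  -20.   50.]
 [ 759. -216.   50.]]
```

```bash
cat > plan.py <<'E'
import sys,numpy as np
from cell import read_state
# usage: plan.py x y z psi [x y z psi ...] : rows from the measured pose through waypoints
s=read_state(); p=np.array(s["eef_pos"]); a=s["eef_rot"][2]
print("t",round(s["clock"],2),p.round(1),"rpy",s["eef_rot"].round(3),"F",s["wrist_force"].round(2),"gap",round(s["finger_gap"],1),"j",s["joints"].round(2))
w=np.array(list(map(float,sys.argv[1:]))).reshape(-1,4)
for q in w:
    d=q[:3]-p; da=(q[3]-a+np.pi)%(2*np.pi)-np.pi
    n=max(1,int(np.ceil(max(np.linalg.norm(d)/40,abs(da)/.115)))); rows=[]
    for k in range(n):
        b=a+da*k/n; t=d/n; X=np.array([np.cos(b),np.sin(b)]);Y=np.array([np.sin(b),-np.cos(b)])
        rows.append([round(float(t[:2]@X),1),round(float(t[:2]@Y),1),round(float(-t[2]),1),round(float(-da/n),3)])
    for i in range(0,n,8): print(n,[v for r in rows[i:i+8] for v in r])
    p,a=q[:3],q[3]
E
python3 plan.py 607.5 -123.6 150 2.87
```

```text
t 0.1 [222.  502.9 205. ] rpy [-3.141 -0.     2.726] F [-0.06 -0.47  0.31] gap 94.4 j [ 1.09  0.3   1.52  0.    1.32 -0.07]
19 [-31.9, -22.0, 2.9, -0.008, -31.7, -22.2, 2.9, -0.008, -31.5, -22.5, 2.9, -0.008, -31.4, -22.7, 2.9, -0.008, -31.2, -22.9, 2.9, -0.008, -31.0, -23.2, 2.9, -0.008, -30.8, -23.4, 2.9, -0.008, -30.7, -23.6, 2.9, -0.008]
19 [-30.5, -23.9, 2.9, -0.008, -30.3, -24.1, 2.9, -0.008, -30.1, -24.3, 2.9, -0.008, -29.9, -24.6, 2.9, -0.008, -29.7, -24.8, 2.9, -0.008, -29.6, -25.0, 2.9, -0.008, -29.4, -25.2, 2.9, -0.008, -29.2, -25.5, 2.9, -0.008]
19 [-29.0, -25.7, 2.9, -0.008, -28.8, -25.9, 2.9, -0.008, -28.6, -26.1, 2.9, -0.008]
```

Request:
{"method": "drive_tool", "body": {
  "motion": [-32,-22,3,-0.008,-32,-22,3,-0.008,-31.5,-22.5,3,-0.008,-31.5,-22.5,3,-0.008,-31,-23,3,-0.008,-31,-23,3,-0.008,-31,-23.5,3,-0.008,-31,-23.5,3,-0.008],
  "jaw": 0,
  "grip_force": 20
}}

```text
clock: 0.77
eef_pos: [387.3, 232.9, 177.8]
eef_rot: [-3.138, -0.002, 2.803]
wrist_force: [1.6, 1.2, 0.6]
finger_gap: 94.0
```

Request:
{"method": "drive_tool", "body": {
  "motion": [-30.5,-24,3,-0.008,-30.5,-24,3,-0.008,-30,-24.5,3,-0.008,-30,-24.5,3,-0.008,-30,-25,3,-0.008,-29.5,-25,3,-0.008,-29.5,-25,3,-0.008,-29,-25.5,3,-0.008]
}}

```text
clock: 1.43
eef_pos: [559.3, -44.0, 151.9]
eef_rot: [-3.138, -0.004, 2.87]
wrist_force: [-0.3, 0.8, -1.0]
finger_gap: 94.5
```

```bash
python3 plan.py 607.5 -123.6 120 2.87
```

```text
t 1.43 [559.3 -44.  151.9] rpy [-3.138 -0.004  2.87 ] F [-0.33  0.76 -1.04] gap 94.5 j [-0.14  0.37  1.55 -0.    1.22 -1.44]
3 [-22.6, -21.2, 10.6, -0.0, -22.6, -21.2, 10.6, -0.0, -22.6, -21.2, 10.6, -0.0]
```

Request:
{"method": "drive_tool", "body": {
  "motion": [-22.6,-21.2,10.6,0,-22.6,-21.2,10.6,0,-22.6,-21.2,10.6,0,0,0,0,0,0,0,30,0,0,0,30,0,0,0,22,0,0,0,11,0]
}}

```text
clock: 2.1
eef_pos: [610.6, -136.4, 20.5]
eef_rot: [-3.138, -0.003, 2.862]
wrist_force: [0.6, -0.2, -0.1]
finger_gap: 94.1
```

```bash
python3 plan.py 607.5 -123.6 26 2.87; python3 - <<'E'
from h import *
i=camera_info("wrist"); cv2.imwrite("pics/w1.png",camera("wrist")[:,:,::-1])
E
```

```text
t 2.1 [ 610.6 -136.4   20.5] rpy [-3.138e+00 -3.000e-03  2.862e+00] F [ 0.56 -0.2  -0.07] gap 94.1 j [-0.28  0.66  1.44 -0.    1.04 -1.57]
1 [6.5, 11.4, -5.5, -0.008]
```

View pics/w1.png

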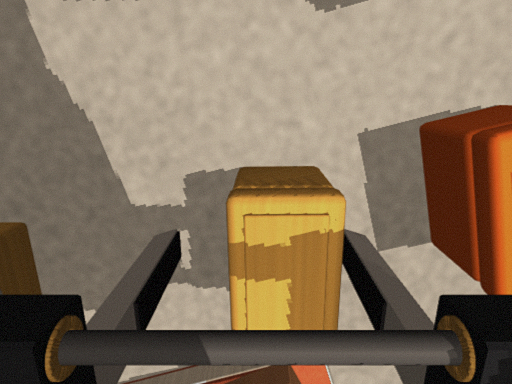

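Request:
{"method": "drive_tool", "body": {
  "motion": [6.5,11.4,-5,-0.008,0,0,0,0]
}}

```text
clock: 2.32
eef_pos: [606.4, -122.1, 24.8]
eef_rot: [-3.138, -0.006, 2.87]
wrist_force: [0.5, 0.1, -0.1]
finger_gap: 94.2
```

Request:
{"method": "drive_tool", "body": {
  "motion": [0,0,0,0,0,0,0,0,0,0,0,0,0,0,0,0],
  "jaw": 1
}}

```text
clock: 2.65
eef_pos: [608.6, -121.0, 30.4]
eef_rot: [-3.138, 0.001, 2.873]
wrist_force: [1.3, -0.0, 0.1]
finger_gap: 70.7
```

Request:
{"method": "drive_tool", "body": {
  "motion": [0,0,0,0,0,0,0,0]
}}

```text
clock: 2.82
eef_pos: [609.2, -121.2, 31.4]
eef_rot: [-3.138, 0.003, 2.873]
wrist_force: [0.5, 0.0, -0.4]
finger_gap: 57.6
```

Request:
{"method": "drive_tool", "body": {
  "motion": [0,0,3,0,0,0,3,0,0,0,0,0,0,0,0,0]
}}

```text
clock: 3.15
eef_pos: [610.3, -122.2, 27.7]
eef_rot: [-3.138, 0.006, 2.872]
wrist_force: [-1.9, 0.5, 2.1]
finger_gap: 49.6
```

Request:
{"method": "drive_tool", "body": {
  "motion": [0,0,-10,0,0,0,-10,0,0,0,-10,0,0,0,0,0,0,0,0,0,0,0,0,0]
}}

```text
clock: 3.65
eef_pos: [609.1, -121.9, 59.4]
eef_rot: [-3.138, 0.003, 2.872]
wrist_force: [0.5, -0.3, -3.8]
finger_gap: 49.7
```

```bash
python3 plan.py 541 271 160 3.338
```

```text
t 3.65 [ 609.1 -121.9   59.4] rpy [-3.138e+00  3.000e-03  2.872e+00] F [ 0.48 -0.28 -3.84] gap 49.7 j [-0.25  0.6   1.44 -0.    1.09 -1.55]
11 [15.5, 32.8, -9.1, -0.042, 14.1, 33.4, -9.1, -0.042, 12.7, 34.0, -9.1, -0.042, 11.2, 34.5, -9.1, -0.042, 9.7, 34.9, -9.1, -0.042, 8.3, 35.3, -9.1, -0.042, 6.8, 35.6, -9.1, -0.042, 5.2, 35.9, -9.1, -0.042]
11 [3.7, 36.1, -9.1, -0.042, 2.2, 36.2, -9.1, -0.042, 0.6, 36.2, -9.1, -0.042]
```

Request:
{"method": "drive_tool", "body": {
  "motion": [0,0,-20,0,0,0,-35,0,0,0,-30,0,0,0,-15,0]
}}

```text
clock: 3.98
eef_pos: [606.2, -120.7, 156.7]
eef_rot: [-3.138, -0.008, 2.872]
wrist_force: [0.1, 0.2, -3.5]
finger_gap: 50.0
```

```bash
python3 plan.py 538 270 165 3.338
```

```text
t 3.98 [ 606.2 -120.7  156.7] rpy [-3.138 -0.008  2.872] F [ 0.15  0.15 -3.47] gap 50.0 j [-0.25  0.5   1.36 -0.    1.29 -1.55]
10 [17.0, 35.8, -0.8, -0.047, 15.3, 36.6, -0.8, -0.047, 13.6, 37.3, -0.8, -0.047, 11.8, 37.9, -0.8, -0.047, 10.1, 38.4, -0.8, -0.047, 8.3, 38.8, -0.8, -0.047, 6.4, 39.1, -0.8, -0.047, 4.6, 39.4, -0.8, -0.047]
10 [2.8, 39.6, -0.8, -0.047, 0.9, 39.7, -0.8, -0.047]
```

Request:
{"method": "drive_tool", "body": {
  "motion": [10,20,-1,-0.03,15,35,-1,-0.047,14,36,-1,-0.047,12,37,-1,-0.047,11,37,-1,-0.047,9,38,-1,-0.047,8,38,-1,-0.047,6,30,-1,-0.047]
}}

```text
clock: 4.65
eef_pos: [551.0, 163.7, 166.9]
eef_rot: [-3.138, -0.005, -3.048]
wrist_force: [0.0, 0.8, -3.3]
finger_gap: 50.0
```

```bash
python3 plan.py 538 270 165 3.338
```

```text
t 4.65 [551.  163.7 166.9] rpy [-3.138 -0.005 -3.048] F [ 0.    0.78 -3.3 ] gap 50.0 j [ 0.23  0.39  1.49 -0.    1.26 -1.44]
3 [1.0, 35.7, 0.6, -0.034, -0.2, 35.7, 0.6, -0.034, -1.4, 35.7, 0.6, -0.034]
```

Then take pictures here (over the drawer) to check the drawer's pose.

Request:
{"method": "drive_tool", "body": {
  "motion": [1,32,0,-0.034,0,32,0,-0.034,-1,22,0,-0.034,0,8,0,0,0,0,0,0,0,0,0,0]
}}

```text
clock: 5.15
eef_pos: [534.0, 267.1, 164.7]
eef_rot: [-3.139, -0.008, -2.931]
wrist_force: [-0.3, 0.1, -4.0]
finger_gap: 49.7
```

```bash
python3 plan.py 538 270 165 3.338; python3 - <<'E'
from h import *
im=camera("scene")[:,:,::-1].copy(); w=camera("wrist")[:,:,::-1].copy()
# overlay predicted drawer: floor outline and tin spots
th=.196;X=np.array([np.cos(th),np.sin(th)]);Y=np.array([-X[1],X[0]]);bay=np.array([549,216])
def P(u,v,z): return np.r_[bay+u*X+v*Y,z]
for n,img in(("scene",im),("wrist",w)):
    for z,c in((60,(255,0,0)),):
        q=proj(n,np.array([P(-76,-119,z),P(-76,119,z),P(94,119,z),P(94,-119,z)])); cv2.polylines(img,[q.round().astype(int)],True,c,1)
    q=proj(n,np.array([P(-91,-137,105),P(-91,137,105)])); cv2.polylines(img,[q.round().astype(int)],False,(0,255,0),1)
cv2.imwrite("pics/d1.png",np.hstack([im[90:330,270:512],w[:240,:]]))
cv2.imwrite("pics/d1.png",np.vstack([cv2.resize(im[100:330,290:512],None,fx=1.3,fy=1.3),np.zeros((1,289,3),np.uint8)][:1]))
a=cv2.resize(im[110:330,300:512],(370,384)); cv2.imwrite("pics/d1.png",np.hstack([a,cv2.resize(w,(430,384))]))
E
```

```text
t 5.15 [534.  267.1 164.7] rpy [-3.139 -0.008 -2.931] F [-0.32  0.09 -4.02] gap 49.7 j [ 0.4   0.44  1.42 -0.    1.28 -1.38]
1 [-4.5, 2.0, -0.3, 0.014]
```

View pics/d1.png

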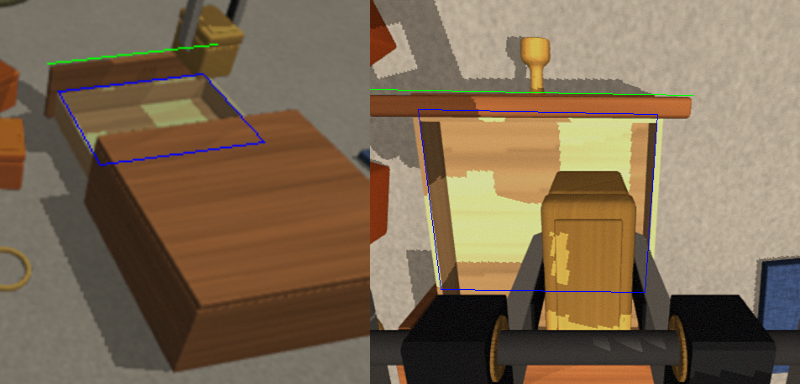

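Request:
{"method": "drive_tool", "body": {
  "motion": [-5,-2,0,0.014,0,0,10,0,0,0,20,0,0,0,20,0,0,0,20,0,0,0,8,0,0,0,0,0,0,0,0,0]
}}

```text
clock: 5.92
eef_pos: [542.7, 257.7, 81.9]
eef_rot: [-3.138, -0.006, -2.96]
wrist_force: [0.8, -0.3, -3.2]
finger_gap: 49.9
```

```bash
python3 plan.py 539 265 52 3.338
```

```text
t 5.92 [542.7 257.7  81.9] rpy [-3.138 -0.006 -2.96 ] F [ 0.79 -0.31 -3.18] gap 49.9 j [ 0.38  0.54  1.49 -0.    1.12 -1.37]
1 [2.3, 7.9, 29.9, -0.015]
```

Request:
{"method": "drive_tool", "body": {
  "motion": [1,3,8,0.0,1,2,8,0,0,1,5,0,0,0,3,0,0,0,0,0]
}}

```text
clock: 6.33
eef_pos: [540.7, 263.9, 58.5]
eef_rot: [-3.139, -0.002, -2.961]
wrist_force: [0.1, -0.2, -4.0]
finger_gap: 49.9
```

Request:
{"method": "drive_tool", "body": {
  "motion": [0,0,2,0,0,0,1,0,0,0,1,0]
}}

```text
clock: 6.58
eef_pos: [541.0, 264.3, 54.8]
eef_rot: [-3.14, -0.001, -2.961]
wrist_force: [0.6, 0.7, -4.5]
finger_gap: 49.6
```

Request:
{"method": "drive_tool", "body": {
  "motion": [0,0,2,0,0,0,2,0,0,0,1,0]
}}

```text
clock: 6.83
eef_pos: [541.2, 264.3, 49.8]
eef_rot: [-3.14, 0.0, -2.961]
wrist_force: [0.5, -0.4, -4.0]
finger_gap: 49.9
```

Request:
{"method": "drive_tool", "body": {
  "motion": [0,0,1.5,0,0,0,1.5,0,0,0,1,0]
}}

```text
clock: 7.08
eef_pos: [543.3, 264.7, 48.7]
eef_rot: [-3.14, 0.006, -2.961]
wrist_force: [-2.2, -1.2, 2.7]
finger_gap: 50.0
```

Request:
{"method": "drive_tool", "body": {
  "motion": [0,0,0,0,0,0,0,0,0,0,0,0,0,0,0,0],
  "jaw": 0.28
}}

```text
clock: 7.42
eef_pos: [544.2, 265.0, 49.8]
eef_rot: [-3.141, 0.009, -2.961]
wrist_force: [-0.4, -0.3, -0.2]
finger_gap: 67.3
```

Request:
{"method": "drive_tool", "body": {
  "motion": [0,0,-15,0,0,0,-30,0,0,0,-35,0,0,0,-20,0]
}}

```text
clock: 7.75
eef_pos: [540.9, 263.9, 147.5]
eef_rot: [-3.139, -0.002, -2.961]
wrist_force: [0.1, 0.3, 0.2]
finger_gap: 67.5
```

```bash
python3 plan.py 421 -136.5 120 2.87
```

```text
t 7.75 [540.9 263.9 147.5] rpy [-3.139e+00 -2.000e-03 -2.961e+00] F [0.13 0.29 0.16] gap 67.5 j [ 0.39  0.47  1.43 -0.    1.25 -1.36]
11 [17.3, -33.9, 2.5, 0.041, 15.9, -34.5, 2.5, 0.041, 14.4, -35.2, 2.5, 0.041, 13.0, -35.7, 2.5, 0.041, 11.5, -36.2, 2.5, 0.041, 10.0, -36.7, 2.5, 0.041, 8.5, -37.0, 2.5, 0.041, 6.9, -37.4, 2.5, 0.041]
11 [5.4, -37.6, 2.5, 0.041, 3.8, -37.8, 2.5, 0.041, 2.3, -37.9, 2.5, 0.041]
```

Released cleanly. Now tin C at (421, -136).

Request:
{"method": "drive_tool", "body": {
  "motion": [17,-34,-1,0.041,16,-34,-1,0.041,14,-35,1,0.041,13,-36,1,0.041,11.5,-36,2.5,0.041,10,-37,2.5,0.041,8.5,-37,2.5,0.041,7,-37,2.5,0.041],
  "jaw": 0
}}

```text
clock: 8.42
eef_pos: [452.0, -30.9, 143.1]
eef_rot: [3.139, 0.011, 2.99]
wrist_force: [1.2, -0.2, -1.2]
finger_gap: 94.1
```

Request:
{"method": "drive_tool", "body": {
  "motion": [5,-37,2.5,0.041,4,-30,2.5,0.041,2,-20,0,0.041,0,0,0,0,0,0,0,0]
}}

```text
clock: 8.83
eef_pos: [420.7, -123.4, 137.8]
eef_rot: [3.138, 0.012, 2.852]
wrist_force: [-0.2, 0.1, 0.8]
finger_gap: 93.8
```

```bash
python3 plan.py 421 -136.5 120 2.87 421 -136.5 27 2.87
```

```text
t 8.83 [ 420.7 -123.4  137.8] rpy [3.138 0.012 2.852] F [-0.16  0.09  0.82] gap 93.8 j [-0.37  0.12  1.91  0.    1.1  -1.65]
1 [-4.0, -12.4, 17.8, -0.018]
3 [0.0, 0.0, 31.0, -0.0, 0.0, 0.0, 31.0, -0.0, 0.0, 0.0, 31.0, -0.0]
```

Request:
{"method": "drive_tool", "body": {
  "motion": [-4,-12,10,-0.018,0,0,20,0,0,0,25,0,0,0,25,0,0,0,15,0,0,0,5,0,0,0,0,0]
}}

```text
clock: 9.42
eef_pos: [426.1, -132.5, 35.7]
eef_rot: [3.139, 0.017, 2.88]
wrist_force: [-0.3, -0.2, 0.3]
finger_gap: 93.9
```

```bash
python3 plan.py 421 -136.5 27 2.87
```

```text
t 9.42 [ 426.1 -132.5   35.7] rpy [3.139 0.017 2.88 ] F [-0.34 -0.22  0.26] gap 93.9 j [-0.39  0.3   1.97  0.01  0.85 -1.7 ]
1 [3.9, -5.2, 8.7, 0.01]
```

Request:
{"method": "drive_tool", "body": {
  "motion": [3,-4,4,0.01,1,0,4,0,0,0,0,0,0,0,0,0,0,0,0,0,0,0,0,0,0,0,2,0,0,0,0,0],
  "jaw": 1
}}

```text
clock: 10.08
eef_pos: [423.5, -135.5, 28.8]
eef_rot: [3.14, 0.024, 2.872]
wrist_force: [-0.1, 0.7, -4.7]
finger_gap: 49.6
```

Request:
{"method": "drive_tool", "body": {
  "motion": [0,0,0,0,0,0,-10,0,0,0,-10,0,0,0,-10,0,0,0,0,0,0,0,0,0,0,0,0,0]
}}

```text
clock: 10.67
eef_pos: [421.9, -135.0, 61.8]
eef_rot: [3.139, 0.022, 2.872]
wrist_force: [0.4, 0.2, -3.2]
finger_gap: 49.8
```

Request:
{"method": "drive_tool", "body": {
  "motion": [0,0,0,0,0,0,0,0]
}}

```text
clock: 10.83
eef_pos: [421.7, -134.9, 61.5]
eef_rot: [3.139, 0.022, 2.872]
wrist_force: [-0.8, -0.2, -3.7]
finger_gap: 50.1
```

Request:
{"method": "drive_tool", "body": {
  "motion": [0,0,-20,0,0,0,-35,0,0,0,-30,0,0,0,-15,0]
}}

```text
clock: 11.17
eef_pos: [416.7, -133.4, 160.1]
eef_rot: [3.137, 0.01, 2.872]
wrist_force: [0.1, -1.1, -2.0]
finger_gap: 49.8
```

```bash
python3 plan.py 560 162 165 3.338
```

```text
t 11.17 [ 416.7 -133.4  160.1] rpy [3.137 0.01  2.872] F [ 0.14 -1.13 -2.01] gap 49.8 j [-0.4   0.09  1.88  0.01  1.16 -1.7 ]
9 [-6.6, 35.9, -0.5, -0.052, -8.4, 35.5, -0.5, -0.052, -10.3, 35.0, -0.5, -0.052, -12.1, 34.4, -0.5, -0.052, -13.8, 33.8, -0.5, -0.052, -15.6, 33.0, -0.5, -0.052, -17.3, 32.1, -0.5, -0.052, -18.9, 31.2, -0.5, -0.052]
9 [-20.5, 30.2, -0.5, -0.052]
```

Request:
{"method": "drive_tool", "body": {
  "motion": [-4,20,-1,-0.03,-8,35,0,-0.052,-10,35,0,-0.052,-12,34,0,-0.052,-14,34,0,-0.052,-15,33,0,-0.052,-17,30,0,-0.052,-15,20,0,-0.04]
}}

```text
clock: 11.83
eef_pos: [540.6, 105.1, 165.0]
eef_rot: [-3.138, 0.014, -3.021]
wrist_force: [0.8, -0.6, -4.1]
finger_gap: 49.5
```

Request:
{"method": "drive_tool", "body": {
  "motion": [-12,15,0,-0.03,0,0,0,0,0,0,0,0]
}}

```text
clock: 12.08
eef_pos: [551.8, 127.3, 162.4]
eef_rot: [-3.138, 0.01, -2.981]
wrist_force: [0.3, 0.2, -4.3]
finger_gap: 49.7
```

```bash
python3 plan.py 560 162 165 3.338
```

```text
t 12.08 [551.8 127.3 162.4] rpy [-3.138  0.01  -2.981] F [ 0.33  0.2  -4.34] gap 49.7 j [ 0.16  0.37  1.53 -0.    1.23 -1.57]
1 [-13.6, 32.9, -2.6, -0.036]
```

Request:
{"method": "drive_tool", "body": {
  "motion": [-8,17,0,-0.02,-6,16,0,-0.016,0,0,0,0,0,0,0,0,0,0,0,0]
}}

```text
clock: 12.5
eef_pos: [558.9, 160.6, 160.1]
eef_rot: [-3.137, 0.005, -2.948]
wrist_force: [0.4, 0.3, -3.8]
finger_gap: 49.7
```

```bash
python3 plan.py 560 162 165 3.33; python3 - <<'E'
from h import *
cv2.imwrite("pics/d2.png",camera("wrist")[:,:,::-1])
E
```

```text
t 12.5 [558.9 160.6 160.1] rpy [-3.137  0.005 -2.948] F [ 0.43  0.33 -3.83] gap 49.7 j [ 0.22  0.41  1.49 -0.    1.24 -1.54]
1 [-1.4, 1.2, -4.9, 0.005]
```

View pics/d2.png

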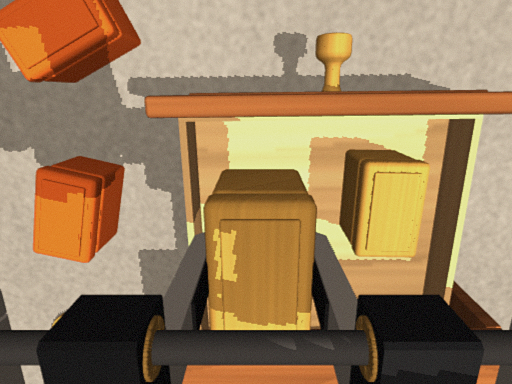

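Request:
{"method": "drive_tool", "body": {
  "motion": [-1,0,10,0,0,0,20,0,0,0,25,0,0,0,20,0,0,0,10,0,0,0,0,0,0,0,0,0]
}}

```text
clock: 13.13
eef_pos: [560.5, 155.8, 70.3]
eef_rot: [-3.137, 0.007, -2.955]
wrist_force: [0.4, -0.1, -2.8]
finger_gap: 49.8
```

```bash
python3 plan.py 560 162 52 3.338
```

```text
t 13.13 [560.5 155.8  70.3] rpy [-3.137  0.007 -2.955] F [ 0.37 -0.06 -2.79] gap 49.8 j [ 0.21  0.51  1.56 -0.01  1.06 -1.54]
1 [-0.7, 6.1, 18.3, -0.009]
```

Request:
{"method": "drive_tool", "body": {
  "motion": [0,3,6,0,0,2,5,0,0,1,3,0,0,0,1,0,0,0,0,0]
}}

```text
clock: 13.55
eef_pos: [560.9, 162.5, 57.1]
eef_rot: [-3.137, 0.012, -2.955]
wrist_force: [-0.9, 0.5, -4.1]
finger_gap: 49.5
```

Request:
{"method": "drive_tool", "body": {
  "motion": [0,0,2,0,0,0,1.5,0,0,0,1,0]
}}

```text
clock: 13.8
eef_pos: [561.5, 162.7, 53.2]
eef_rot: [-3.137, 0.013, -2.955]
wrist_force: [-0.3, -0.5, -3.6]
finger_gap: 50.2
```

Request:
{"method": "drive_tool", "body": {
  "motion": [0,0,1.5,0,0,0,1,0]
}}

```text
clock: 13.97
eef_pos: [561.7, 162.7, 50.6]
eef_rot: [-3.137, 0.014, -2.955]
wrist_force: [-0.6, 0.0, -3.2]
finger_gap: 49.9
```

Request:
{"method": "drive_tool", "body": {
  "motion": [0,0,1.5,0,0,0,1,0]
}}

```text
clock: 14.13
eef_pos: [562.9, 162.8, 49.6]
eef_rot: [-3.137, 0.017, -2.955]
wrist_force: [-1.3, 0.5, 9.8]
finger_gap: 49.8
```

Request:
{"method": "drive_tool", "body": {
  "motion": [0,0,1.0,0,0,0,0.5,0]
}}

```text
clock: 14.3
eef_pos: [564.1, 163.1, 49.7]
eef_rot: [-3.138, 0.02, -2.955]
wrist_force: [-0.5, -0.6, -0.5]
finger_gap: 50.1
```

Request:
{"method": "drive_tool", "body": {
  "motion": [0,0,0,0,0,0,0,0,0,0,0,0,0,0,0,0],
  "jaw": 0.28
}}

```text
clock: 14.63
eef_pos: [564.7, 163.1, 50.3]
eef_rot: [-3.138, 0.022, -2.955]
wrist_force: [0.8, -0.1, 0.6]
finger_gap: 67.5
```

Request:
{"method": "drive_tool", "body": {
  "motion": [0,0,-15,0,0,0,-30,0,0,0,-35,0,0,0,-30,0,0,0,-15,0]
}}

```text
clock: 15.05
eef_pos: [559.5, 162.5, 175.1]
eef_rot: [-3.137, 0.012, -2.955]
wrist_force: [0.5, -0.2, -0.1]
finger_gap: 67.6
```

```bash
python3 - <<'E'
import numpy as np
th=.196;X=np.array([np.cos(th),np.sin(th)]);Y=np.array([-X[1],X[0]]);front=np.array([460,198.5])
for u in(-60,-10,168): print(u,(front+u*X-75*Y).round(1))
E
python3 plan.py 386.6 113 180 3.338 386.6 113 45 3.338
python3 -c "
from h import *
cv2.imwrite('pics/d3.png',camera('wrist')[:,:,::-1])"
```

```text
-60 [415.8 113.3]
-10 [464.8 123. ]
168 [639.4 157.7]
t 15.05 [559.5 162.5 175.1] rpy [-3.137  0.012 -2.955] F [ 0.48 -0.25 -0.11] gap 67.6 j [ 0.22  0.39  1.47 -0.01  1.27 -1.53]
5 [35.8, -3.3, -1.0, -0.002, 35.8, -3.3, -1.0, -0.002, 35.8, -3.2, -1.0, -0.002, 35.8, -3.1, -1.0, -0.002, 35.8, -3.0, -1.0, -0.002]
4 [0.0, 0.0, 33.8, -0.0, 0.0, 0.0, 33.8, -0.0, 0.0, 0.0, 33.8, -0.0, 0.0, 0.0, 33.8, -0.0]
```

View pics/d3.png

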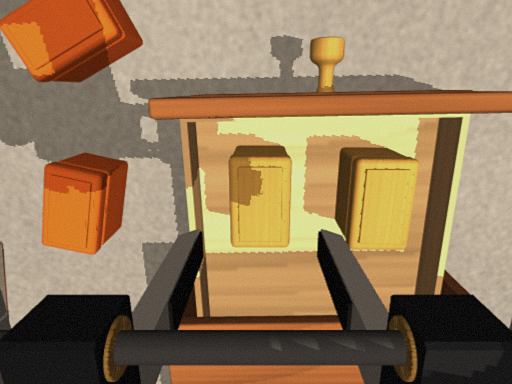

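Request:
{"method": "drive_tool", "body": {
  "motion": [20,3,0,0,36,0,0,0,36,0,0,0,36,0,0,0,15,0,0,0,0,0,0,0,0,0,0,0],
  "jaw": 1
}}

```text
clock: 15.68
eef_pos: [413.8, 138.1, 173.7]
eef_rot: [-3.137, 0.019, -2.955]
wrist_force: [0.7, 0.1, 0.5]
finger_gap: 24.6
```

```bash
python3 plan.py 412 133 175 3.338 412 133 60 3.338
```

```text
t 15.68 [413.8 138.1 173.7] rpy [-3.137  0.019 -2.955] F [0.69 0.05 0.52] gap 24.6 j [ 0.24  0.06  1.88 -0.01  1.18 -1.51]
1 [2.7, -4.7, -1.3, -0.01]
3 [0.0, 0.0, 38.3, -0.0, 0.0, 0.0, 38.3, -0.0, 0.0, 0.0, 38.3, -0.0]
```

Request:
{"method": "drive_tool", "body": {
  "motion": [3,-5,5,-0.01,0,0,25,0,0,0,35,0,0,0,30,0,0,0,12,0,0,0,0,0,0,0,0,0]
}}

```text
clock: 16.27
eef_pos: [419.9, 131.4, 60.4]
eef_rot: [-3.137, 0.021, -2.942]
wrist_force: [0.6, -0.7, -0.1]
finger_gap: 0.5
```

Request:
{"method": "drive_tool", "body": {
  "motion": [-8,0,0,0,-10,0,0,0,-10,0,0,0,-8,0,0,0,-4,0,0,0,-3,0,0,0]
}}

```text
clock: 16.77
eef_pos: [470.1, 140.8, 66.6]
eef_rot: [-3.137, 0.029, -2.942]
wrist_force: [-1.8, -0.6, -1.1]
finger_gap: 0.2
```

```bash
python3 plan.py 629 175 60 3.338
```

```text
t 16.77 [470.1 140.8  66.6] rpy [-3.137  0.029 -2.942] F [-1.77 -0.64 -1.14] gap 0.2 j [ 0.22  0.32  1.85 -0.01  0.94 -1.55]
5 [-32.5, 0.4, 1.3, 0.001, -32.5, 0.4, 1.3, 0.001, -32.5, 0.4, 1.3, 0.001, -32.5, 0.5, 1.3, 0.001, -32.5, 0.5, 1.3, 0.001]
```

Request:
{"method": "drive_tool", "body": {
  "motion": [-9,0,1,0,-11,0,1,0,-12,0,1,0,-12,0,1,0,-12,0,1,0,-12,0,1,0,-12,0,1,0,-10,0,1,0]
}}

```text
clock: 17.43
eef_pos: [563.3, 159.9, 65.8]
eef_rot: [-3.137, 0.031, -2.94]
wrist_force: [-1.1, -0.1, 0.3]
finger_gap: 0.4
```

```bash
python3 plan.py 629 175 60 3.338
```

```text
t 17.43 [563.3 159.9  65.8] rpy [-3.137  0.031 -2.94 ] F [-1.07 -0.08  0.29] gap 0.4 j [ 0.22  0.51  1.58 -0.01  1.03 -1.55]
2 [-33.7, 0.8, 2.9, 0.002, -33.7, 0.9, 2.9, 0.002]
```

Request:
{"method": "drive_tool", "body": {
  "motion": [-9,0,1,0,-9,0,1,0,-9,0,1,0,-8,0,1,0,-6,0,0,0,-5,0,0,0]
}}

```text
clock: 17.93
eef_pos: [612.4, 169.8, 65.9]
eef_rot: [-3.138, 0.032, -2.94]
wrist_force: [-1.2, -0.0, -1.3]
finger_gap: 0.6
```

Request:
{"method": "drive_tool", "body": {
  "motion": [-4,0,0,0,-4,0,0,0,-3,0,0,0]
}}

```text
clock: 18.18
eef_pos: [624.0, 172.2, 66.5]
eef_rot: [-3.138, 0.032, -2.94]
wrist_force: [-1.0, -0.8, -0.5]
finger_gap: 0.5
```

Request:
{"method": "drive_tool", "body": {
  "motion": [-3,0,0,0,-3,0,0,0]
}}

```text
clock: 18.35
eef_pos: [630.2, 173.5, 66.7]
eef_rot: [-3.138, 0.031, -2.94]
wrist_force: [-2.1, 0.9, -1.4]
finger_gap: 0.4
```

Request:
{"method": "drive_tool", "body": {
  "motion": [-3,0,0,0,-3,0,0,0]
}}

```text
clock: 18.52
eef_pos: [635.1, 174.5, 66.7]
eef_rot: [-3.137, 0.027, -2.939]
wrist_force: [-34.3, -8.7, 21.9]
finger_gap: 0.5
```

Request:
{"method": "drive_tool", "body": {
  "motion": [-2,0,0,0,-2,0,0,0]
}}

```text
clock: 18.68
eef_pos: [634.9, 174.5, 66.9]
eef_rot: [-3.137, 0.013, -2.939]
wrist_force: [-20.7, -6.2, 11.0]
finger_gap: 0.4
```

Request:
{"method": "drive_tool", "body": {
  "motion": [-2,0,0,0,-2,0,0,0]
}}

```text
clock: 18.85
eef_pos: [634.7, 174.4, 67.0]
eef_rot: [-3.137, 0.001, -2.939]
wrist_force: [-22.0, -6.6, 11.0]
finger_gap: 0.4
```

Request:
{"method": "drive_tool", "body": {
  "motion": [10,0,0,0,25,0,0,0,30,0,0,0,20,0,-20,0,20,0,-30,0,20,0,-35,0,10,0,-20,0,0,0,0,0]
}}

```text
clock: 19.52
eef_pos: [497.2, 146.5, 175.5]
eef_rot: [-3.136, 0.0, -2.939]
wrist_force: [0.4, 0.6, 1.2]
finger_gap: 0.4
```

```bash
python3 - <<'E'
from h import *
t=camera("top");s=camera("scene")
M=ymask(t);I={"top":camera_info("top")}
for p in((591,-313.8),(434.4,-327.3)): r,f=fit({"top":M},I,p); print(r.round(2),round(f))
cv2.imwrite("pics/e.png",np.hstack([cv2.resize(t[60:300,40:320],(420,360))[:,:,::-1],cv2.resize(s[:,256:],(256,384))[24:,:,::-1]]))
print(read_state()["wrist_force"])
E
```

```text
[ 590.93 -313.71    2.86] 73
[ 434.51 -327.05    3.04] 80
[ 1.00425604  0.09092809 -0.78056388]
```

View pics/e.png

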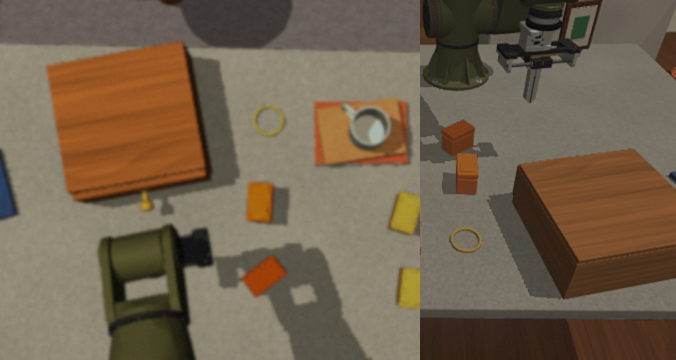

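```bash
python3 - <<'E'
from h import *
t=camera("top"); h=cv2.cvtColor(t,cv2.COLOR_RGB2HSV)
m=cv2.inRange(h,(17,110,60),(32,255,255))[185:215,125:150]; ys,xs=np.nonzero(m)
a=cv2.cvtColor(cv2.imread("pics/top0.png"),cv2.COLOR_BGR2HSV); m0=cv2.inRange(a,(17,110,60),(32,255,255))[242:262,138:156]; y0,x0=np.nonzero(m0)
k1=unproj("top",[[xs[ys>=ys.max()-3].mean()+125,ys.max()+185]],59)[0]; k0=unproj("top",[[x0[y0>=y0.max()-3].mean()+138,y0.max()+242]],59)[0]
X=np.array([np.cos(.196),np.sin(.196)])
print(k0.round(1),k1.round(1),"travel",((k1-k0)[:2]@X).round(1)); c=np.array([642.5,236.5]); print("knob tip to chest-top edge",(c-k1[:2])@X,"(shut: 58)")
E
```

```text
[416.5 195.4  59. ] [543.5 192.2  59. ] travel 124.0
knob tip to chest-top edge 105.73801884932554 (shut: 58)
```

```bash
python3 - <<'E'
from h import *
t=camera("top"); h=cv2.cvtColor(t,cv2.COLOR_RGB2HSV)
m=cv2.inRange(h,(17,110,60),(32,255,255)); k,l,st,c=cv2.connectedComponentsWithStats(m[185:225,125:155])
for i in range(1,k): 
    s=st[i]; print(s, unproj("top",[[125+c[i][0],185+s[1]+s[3]-1]],59)[0].round(1))
c=np.array([642.5,236.5]);X=np.array([np.cos(.196),np.sin(.196)])
for p in(c-58*X,): print("expected tip",p.round(1), proj("top",np.array([[*p,59]])))
E
```

```text
[ 8  1  9 15 88] [586.6 231.6  59. ]
[24 26  1  1  1] [552.8 192.5  59. ]
[  0  28  30  12 225] [512.  217.7  59. ]
expected tip [585.6 225.2] [[138.80586137 200.34314278]]
```

Knob tip measured at (586.6, 231.6), against (585.6, 225.2) expected if shut: within about 2 mm along the drawer's axis, so it is shut.

```bash
python3 -c "
from cell import *
s=read_state();print(s['clock'],s['wrist_force'],abs(s['qd']).max());print(sign_off())"
```

```text
19.7167 [ 0.33749435  0.89069281 -0.36586027] 0.017563873020330408
the job is handed in; nothing more can be done
None
```

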